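Daily check of a skin meter on its yellow reference spot

ROBOT

A 6-joint arm with a two-finger parallel gripper is mounted at the origin on a cart in front of the work surface, level with it; the furniture and walls round the work are solid. World frame = base frame: x ahead of the robot, y to its left, z up, the work surface at z = 0. Lengths are in mm, angles in rad, forces in N, time in s.
With the tool pointing down it reaches from about 350 to 975 mm from the base axis. Payload 7.1 kg.
Tool frame: the origin (TCP) lies between the finger pads; the fingertips stand 19 mm ahead of it and the grasp point (between the pads) is the TCP (ctrl.tcp_to_tips is the distance from the TCP to the fingertips, in mm); z points along the fingers, y is the line along which they close (so a half turn about z gives the same grasp; the last joint's range is limited). The gripper opens to 88 mm and grips with 3 to 60 N. Pads are 20 mm wide; open, the fingers measure 115 mm over their backs; the gripper's body (75 mm by 178 mm) begins 61 mm behind the grasp point.
Start: joints at [1.297, 0.423, 1.63, -0, 1.089, -0.019], TCP at [157.501, 604.813, 241.675] pointing down, gripper open.
Joint ranges: [-3, 3], [-0.9, 2.11], [0.09, 2.58], [-1.31, 4.45], [0.11, 2.69], [-2.54, 2.54]. Speed limits (rad/s): [2.39, 2.39, 3.01, 3.14, 3.14, 3.14].

INTERFACE

Orientations are given as a rotation vector (axis times angle).
In Python, from workcell import status, optics, ctrl gives the robot as it stands. The module is installed in compiled form; this text tells all that it offers.
- The arm moves only by the shell command python3 -m inch 'ROWS'. ROWS is JSON, a list that holds one entry, the list of rows, each a list of 7 numbers: the shift along the tool's x, y, z in mm, then the turn, a rotation vector about the tool's x, y, z in rad, then the opening in per cent of the stroke, from 0 (shut) to 100 (fully open). A call has 1 to 20 rows; each row is the pose to reach, as a shift and turn from the pose commanded when the call began, along the tool's axes at that moment; what a row does not reach only later rows make up. A row lasts 1/10 s, in which the tool goes at most 50 mm and 8.59 degrees, less where a joint would pass 70% of its speed; a pose out of reach is approached as far as the arm can. A call with a gripper value outside its range is refused whole. The fingers move at their own pace and stop on an object; the grip force is fixed at half the most. Time passes only in rows, so rows that repeat a pose let the fingers close. It gives the time, the measured TCP pose, the force, the opening and the grip force at its end, in the units of the state.
- status.get_obs(): the state, without advancing time (a new reading comes with each control period).
- optics.get_image(name): name is "scene" or "side" or "wrist"; returns a dict with "frame" (400x640x3 uint8, red, green, blue), "fx", "fy", "cx", "cy" (pixels), "rvec" (rotation vector, rad) and "tvec" (3), from world to camera coordinates, as OpenCV has them; the wrist camera has in their place "hand_eye" (4x4, takes a point from camera to tool coordinates, whose origin is the TCP and whose axes are the flange's). Camera axes: x right, y down, z forward; pixel columns grow to the right and rows downward; lengths in mm; the calibration is good to about 2 mm. The wrist camera is an equidistant fisheye: a pixel r from the principal point sees the ray r / f radians off the axis. A picture is of the moment at which its call begins: read the wrist's pose just before it. There is no depth.
- ctrl.close_job(): hands the job in; it is judged then, once.
The state is a dict: "t": time; "qpos": joint angles; "qvel": joint speeds; "joint_torque": joint torques, N m; "ee_pos": TCP position; "orientation": TCP orientation; "ft_force": force on the tool from outside, world axes, zero at the start; "moment": the same for the moment, N m; "width": finger opening in mm; "grasp_force": force on a finger pad.
Only numpy, scipy, OpenCV 4.12 (cv2) and the standard library are available. Lean on these libraries where they do the work, as an engineer would, in place of code of your own. Each camera call takes 0.05 s, during which the arm holds its last target. There are 200 camera calls.

TASK

Do the daily check of the handheld skin meter: lift it out of its charging stand and hold its sprung tip on the yellow spot of the sloping check block, the tip wholly inside the spot and the meter square to the sloping face, pressing lightly so that the tip is pushed about halfway in. Finish while still holding the meter pressed there; do not let go or put it down. Do not let the meter touch the sloping plate with the white spot, never press it hard on the block, and leave the canister, the timer and the tape roll where they are.

Things in the scene. Friction and masses are not known exactly. Their poses are not given: they have to be found in the camera images.
- meter: White handheld meter, 0.08 to 0.17 kg, upright in the stand, tip down. Origin: free end of its tip when fully out; z up along the meter. Flat-sided body 34 (x) x 26 (y) mm from z = 32 to 150 mm (top), blue band at 102 to 132, dark screen on -x; grey neck 18 mm across at z = 13 to 32, the black tip below. Clear of the stand from z = 70 up: grip there across the 26 mm. Its turn about z is free.
- tip (a joint): Sprung tip of the meter: 0 = fully out, grows as it is pushed into the neck along the meter's axis, full travel 0.012 m. Spring 300 N/m with 0.6 N preload: about 2.4 N at half travel (0.006), 4.2 N at the stop.
- tip_face (a point): Centre of the flat end face of the black tip, 12 mm across; moves in with the tip.
- cradle: White charging stand on a grey foot 70 x 60 mm, fixed. Origin: centre of the underside, z up. Its open well (38 x 30 mm inside, 50 (x) x 42 (y) outside) has its rim 75 mm above the worktop. The meter's body stands 35 mm deep in it on a ledge, 2 mm play each side, axes parallel to the stand's; lift it straight up by over 70 mm to clear the rim.
- yellow_pad: Sloping dark plate (70 x 60 x 10 mm) of the check block with the yellow spot; fixed. Origin: centre of the spot on the plate's upper face, 45 mm above the worktop; z is the face's outward normal, 25 degrees from vertical, leaning to the block's low front side; y level, x up the slope. Spot 25 mm across in a black ring of 30 mm. The block's grey foot is 90 x 70 mm.
- white_pad: The same plate on the other check block, with a white spot; same size, slope and axes. Not to be touched with the meter.
- canister: Steel cotton canister with a lid, 84 x 80 x 111 mm high, loose; origin at the centre of its underside. To be left alone.
- timer: Wind-up timer with a teal dial, 62 x 62 x 36 mm high, loose; origin at the centre of its underside. To be left alone.
- tape: Roll of cream-coloured tape lying flat, 59 mm across, 25 mm high, loose; origin at the centre of its underside. To be left alone.
There are look-alikes about, which are no part of the job. What is shaped like the meter but turquoise is not meant.

How it is judged:
By the outcome, as a careful person would: the job done as asked, in the order asked, and still so for the second after the job is handed in, while the arm keeps its last pose, push and grip.
It also fails if it takes over 42 s, if anything falls off the work surface, if the arm or the gripper's body presses on something with over 40 N, if the wrist force passes 120 N, or if a joint passes its speed limit or range.

## Working session

There is one attempt and no reset: what is moved stays moved. The work goes in short steps, Python scripts to look and compute and a shell command to move; the robot and the scene stay as the last step left them, time stands still between calls to the robot, and variables do not carry over. Pictures are saved under pics/ and viewed, at most 10 in all, crops included, and the job is handed in when it is done.

```bash
mkdir -p pics
cat > h.py <<'E'
import numpy as np,cv2
from scipy.spatial.transform import Rotation as R
from workcell import status,optics,ctrl
def grab(n,f):
    o=status.get_obs(); d=optics.get_image(n); cv2.imwrite('pics/'+f,cv2.cvtColor(d['frame'],cv2.COLOR_RGB2BGR))
    d.pop('frame'); d['ee']=o['ee_pos'];d['rot']=o['orientation']; np.save('pics/'+f+'.npy',d,allow_pickle=True)
def ray(f,u,v):
    d=np.load('pics/'+f+'.npy',allow_pickle=True).item()
    x=(u-d['cx'])/d['fx'];y=(v-d['cy'])/d['fy']
    if 'hand_eye' in d:
        r=np.hypot(x,y); c=np.array([x/r*np.sin(r),y/r*np.sin(r),np.cos(r)]) if r>0 else np.array([0,0,1.])
        H=np.array(d['hand_eye']);Rt=R.from_rotvec(d['rot']).as_matrix()
        return Rt@H[:3,3]+d['ee'],Rt@H[:3,:3]@c
    M=R.from_rotvec(np.ravel(d['rvec'])).as_matrix();t=np.ravel(d['tvec'])
    return -M.T@t,M.T@np.array([x,y,1])
def onz(f,u,v,z):
    o,d=ray(f,u,v); return (o+d*(z-o[2])/d[2]).round(1)
def tri(*a):
    A=0;b=0
    for f,u,v in a:
        o,d=ray(f,u,v);d=d/np.linalg.norm(d);P=np.eye(3)-np.outer(d,d);A=A+P;b=b+P@o
    p=np.linalg.solve(A,b)
    return p.round(1),[round(float(np.linalg.norm(np.cross(p-ray(*q)[0],ray(*q)[1]/np.linalg.norm(ray(*q)[1])))),1) for q in a]
E
python3 -c "
from h import *
for n in('scene','side','wrist'): grab(n,n+'0.png')
print(status.get_obs())
for n in('scene','side'):
  d=np.load('pics/'+n+'0.png.npy',allow_pickle=True).item();print(ray(n+'0.png',320,200))"
```

```text
{'t': 0.15, 'qpos': array([ 1.29701565e+00,  4.23678712e-01,  1.63050332e+00, -3.17157135e-05,
        1.08860494e+00, -1.89860913e-02]), 'qvel': array([-0.00086034, -0.00113883, -0.00204041, -0.00063797, -0.00116211,
        0.00104938]), 'joint_torque': array([ 2.72357993e-04, -5.44989002e+01, -2.73921418e+01,  6.44801371e-02,
        2.05467601e-02, -3.40761710e-05]), 'ee_pos': array([157.39253371, 604.43252187, 241.07625523]), 'orientation': array([-3.99107042e-01, -3.11599014e+00,  1.86232637e-03]), 'ft_force': array([-0.31990934, -1.49689501,  0.07861373]), 'moment': array([ 0.0103336 ,  0.00293389, -0.03845815]), 'grasp_force': 0.0, 'width': 88.04663672553163}
(array([-84.82801678, 516.07657758, 506.45301923]), array([ 0.71324167, -0.46561071, -0.52392661]))
(array([ 161.88657655, -490.57539908,  500.73178539]), array([ 0.43331717,  0.7254468 , -0.53490838]))
```

View pics/scene0.png

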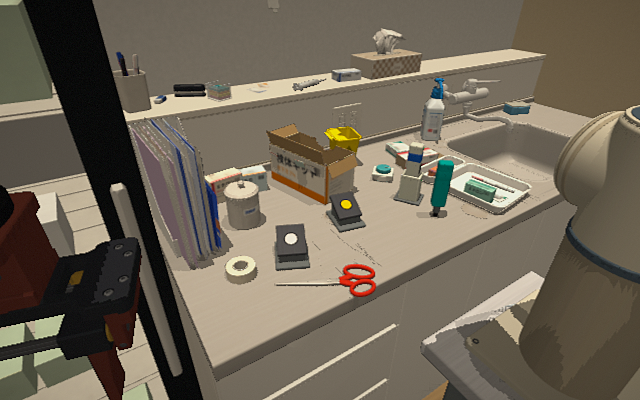

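View pics/side0.png

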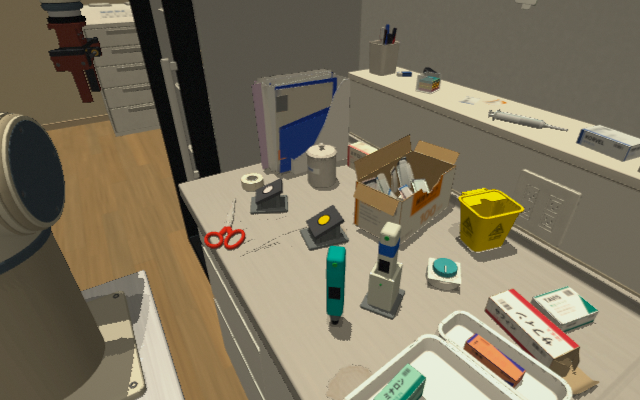

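View pics/wrist0.png

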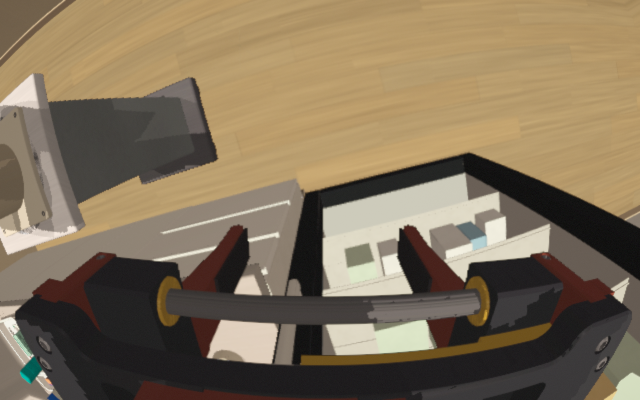

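The scene view has the meter at (415,155), in its white stand at (408,185). The turquoise look-alike is at (440,185), the yellow pad at (346,204) and the white pad at (291,239). In the side view the meter is at (389,240), the stand at (384,285), the turquoise one at (336,280) and the yellow spot at (324,220). The wrist view shows only the floor and shelf. Things that could be mistaken for the meter: the turquoise one (scene 440,185), the bottle with the blue pump (433,110) and the white syringe (310,84). I choose the white one with the blue band in the stand.

Run:
```python
from h import *
a=cv2.imread('pics/scene0.png')[130:250,320:460];b=cv2.imread('pics/side0.png')[190:330,290:430]
A=cv2.resize(a,None,fx=2.8,fy=2.8,interpolation=0);B=cv2.resize(b,None,fx=2.8,fy=2.8,interpolation=0)
c=np.zeros((392,784,3),np.uint8);c[:A.shape[0],:392]=A[:,:392];c[:,392:]=B[:392,:392];cv2.imwrite('pics/crop.png',c)
S={}
for n,(y0,y1,x0,x1) in dict(scene=(130,250,320,460),side=(190,330,290,430)).items():
    h=cv2.cvtColor(cv2.imread(f'pics/{n}0.png'),cv2.COLOR_BGR2HSV)
    for k,lo,hi in(('yel',(20,150,120),(34,255,255)),('blue',(105,120,60),(128,255,255))):
        m=np.zeros(h.shape[:2],np.uint8);m[y0:y1,x0:x1]=cv2.inRange(h,lo,hi)[y0:y1,x0:x1]
        N,_,s,ce=cv2.connectedComponentsWithStats(m)
        i=1+np.argmax(s[1:,4]);S[n,k]=ce[i];print(n,k,s[i],ce[i])
for k in('yel','blue'): print(k,tri(*[(n+'0.png',*S[n,k]) for n in('scene','side')]))
```

```text
scene yel [324 130  38  12 345] [342.64347826 134.90724638]
scene blue [408 153  15  10 103] [414.7184466  157.54368932]
side yel [318 215  12  10  79] [323.48101266 219.25316456]
side blue [379 239  21  19 198] [388.2020202  249.67171717]
yel (array([505.9,  24. , 144.3]), [70.7, 70.7])
blue (array([ 492.3, -149.4,  114.7]), [1.5, 1.5])
```

View pics/crop.png

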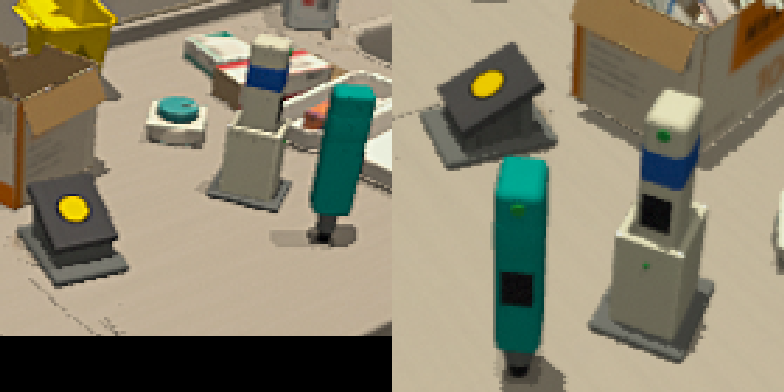

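The crop confirms the white meter with the blue band in the stand. Its dark screen faces the side camera at crop (655,213). The yellow pad's corners show clearly in both views, so I'll compute positions and yaw from them.

Run:
```python
from h import *
sc=lambda u,v:('scene0.png',320+u/2.8,130+v/2.8)
sd=lambda u,v:('side0.png',290+(u-392)/2.8,190+v/2.8)
print('foot stand scene',[onz(*sc(*p),3) for p in((208,192),(280,209),(291,183))])
print('foot stand side',[onz(*sd(*p),3) for p in((590,325),(682,358),(714,282))])
print('pad foot scene',[onz(*sc(*p),3) for p in((20,236),(50,283),(127,268))])
print('pad foot side',[onz(*sd(*p),3) for p in((420,112),(447,166),(555,143))])
print('yel',tri(sc(74,209),sd(487,83)))
print('plate: scene TL..', [onz(*sc(*p),z) for p,z in(((27,180),57),((90,173),57),((117,240),32),((48,248),32))])
print('plate side',[onz(*sd(*p),z) for p,z in(((437,80),45),((513,43),45),((543,88),45),((468,128),45))])
print('turq base',onz(*sc(321,240),0),onz(*sd(518,370),0),'top',onz(*sd(523,165),150))
print('top', tri(sc(271,42),sd(674,97)),onz(*sc(271,42),158),onz(*sd(674,97),158))
print('timer',onz(*sc(178,105),36),'box right corner',onz(*sc(104,88),90))
```

```text
foot stand scene [array([ 501.7, -104.4,    3. ]), array([ 443.3, -140.7,    3. ]), array([ 471.5, -184.9,    3. ])]
foot stand side [array([ 448.7, -143.1,    3. ]), array([ 480. , -192.2,    3. ]), array([ 537.4, -156.2,    3. ])]
pad foot scene [array([534. ,  90.3,   3. ]), array([462.5, 108.1,   3. ]), array([445.3,  40.2,   3. ])]
pad foot side [array([463.9, 102. ,   3. ]), array([449.2,  33.7,   3. ]), array([531.9,  14.1,   3. ])]
yel (array([499. ,  59.8,  41.6]), [1.5, 1.5])
plate: scene TL.. [array([536.9,  82.4,  57. ]), array([517.7,  28.5,  57. ]), array([450.5,  49.4,  32. ]), array([471.4, 105.1,  32. ])]
plate side [array([468.4,  80.4,  45. ]), array([544.5,  93. ,  45. ]), array([530.3,  29.8,  45. ]), array([458.2,  17.7,  45. ])]
turq base [ 389.8 -137.4    0. ] [ 394.1 -146.4    0. ] top [ 398.2 -141.1  150. ]
top (array([ 492.8, -145.2,  155.2]), [4.0, 4.0]) [ 480.8 -134.8  158. ] [ 495.6 -144.4  158. ]
timer [ 609.8 -157.1   36. ] box right corner [594.5 -43.8  90. ]
```

Run:
```python
from h import *
# black post seen as lines: horizontal position where the ray planes cut
def plane(f,p,q):
    o,a=ray(f,*p);_,b=ray(f,*q);n=np.cross(a,b);n/=np.linalg.norm(n);return n,n@o
ls=[plane('scene0.png',(68,0),(195,375)),plane('scene0.png',(35,0),(110,235))]
lr=[plane('side0.png',(178,0),(210,170)),plane('side0.png',(138,0),(178,170))]
for a in ls:
  print(a[0].round(2))
  for b in lr:
    for z in(0,300): print(z,np.linalg.solve([a[0],b[0],[0,0,1]],[a[1],b[1],z]).round())
print([r[0].round(2) for r in lr])
w='wrist0.png'
for z in(0,100): print('wrist strut',z,[onz(w,*p,z) for p in((308,192),(300,250),(322,192),(470,155),(300,182),(20,250))])
print('folders base scene',onz('scene0.png',190,268,0),onz('scene0.png',215,250,0),'side',onz('side0.png',262,175,0),onz('side0.png',347,150,0))
print('folder top',tri(('scene0.png',207,243),('side0.png',336,80)), onz('side0.png',258,82,250),onz('side0.png',340,72,250))
print('surface corner',onz('scene0.png',218,377,0),onz('side0.png',180,186,0))
o=R.from_rotvec(status.get_obs()['orientation']).as_matrix();print(o.round(2))
d=np.load('pics/wrist0.png.npy',allow_pickle=True).item();print(np.array(d['hand_eye']).round(2))
print(onz('side0.png',75,60,300))
```

```text
[ 0.02  1.   -0.03]
0 [383. 491.   0.]
300 [384. 499. 300.]
0 [299. 493.   0.]
300 [300. 501. 300.]
[-0.03  1.    0.03]
0 [396. 545.   0.]
300 [393. 536. 300.]
0 [306. 543.   0.]
300 [305. 534. 300.]
[array([-0.98,  0.22, -0.  ]), array([-0.99,  0.14,  0.  ])]
wrist strut 0 [array([185.2, 577.2,   0. ]), array([262.9, 544.2,   0. ]), array([189.8, 594.7,   0. ]), array([189.5, 801.4,   0. ]), array([169.8, 570.8,   0. ]), array([150.1, -77. ,   0. ])]
wrist strut 100 [array([158.6, 589.4, 100. ]), array([216.1, 565. , 100. ]), array([162. , 602.4, 100. ]), array([161.8, 755.2, 100. ]), array([147.2, 584.7, 100. ]), array([132.6, 105.7, 100. ])]
folders base scene [522.3 433.    0. ] [550.8 371.2  -0. ] side [497.5 385.4   0. ] [792.6 396.3   0. ]
folder top (array([635.8, 365.6, 129.9]), [136.2, 136.2]) [517.4 399.9 250. ] [746.2 376.  250. ]
surface corner [263.7 465.2   0. ] [287.9 443.7   0. ]
[[-0.97  0.25 -0.  ]
 [ 0.25  0.97 -0.  ]
 [-0.   -0.   -1.  ]]
[[ 0.0000e+00 -9.6000e-01 -2.8000e-01  7.6750e+01]
 [ 1.0000e+00  0.0000e+00  0.0000e+00  1.4000e-01]
 [-0.0000e+00 -2.8000e-01  9.6000e-01 -1.4271e+02]
 [ 0.0000e+00  0.0000e+00  0.0000e+00  1.0000e+00]]
[146.4 644.8 300. ]
```

```bash
W1='[-227,-308,-60,0,0,1.17,100]'; python3 -m inch '[[[-28,-38,-8,0,0,0.14,100],[-57,-77,-15,0,0,0.29,100],[-85,-115,-23,0,0,0.43,100],[-113,-154,-30,0,0,0.58,100],[-142,-192,-38,0,0,0.73,100],[-170,-231,-45,0,0,0.88,100],[-199,-270,-53,0,0,1.02,100],[-227,-308,-60,0,0,1.17,100],[-255,-340,-60,0,0,1.31,100],[-284,-374,-60,0,0,1.45,100],[-313,-408,-60,0,0,1.58,100],[-342,-442,-60,0,0,1.71,100],[-370,-476,-60,0,0,1.83,100],[-399,-510,-60,0,0,1.95,100],[-427,-544,-60,0,0,2.07,100],[-456,-578,-60,0,0,2.19,100],[-485,-612,-60,0,0,2.33,100],[-513,-645,-60,0,0,2.33,100],[-513,-645,-60,0,0,2.33,100],[-513,-645,-60,0,0,2.33,100]]]'
python3 -c "
from h import *
grab('wrist','w1.png');o=status.get_obs();print(o['qpos'].round(2));M=R.from_rotvec(o['orientation']).as_matrix();print(M.round(3))
im=cv2.imread('pics/w1.png')
"
```

```text
t: 2.15
ee_pos: [491.0, -149.2, 301.1]
orientation: [-3.02, -0.86, 0.002]
ft_force: [-0.5, 0.7, -0.1]
width: 87.6
grasp_force: 0.0
[-0.32  0.19  1.82  0.    1.14  0.7 ]
[[ 0.849  0.528 -0.001]
 [ 0.528 -0.849  0.001]
 [-0.001 -0.001 -1.   ]]
```

View pics/w1.png

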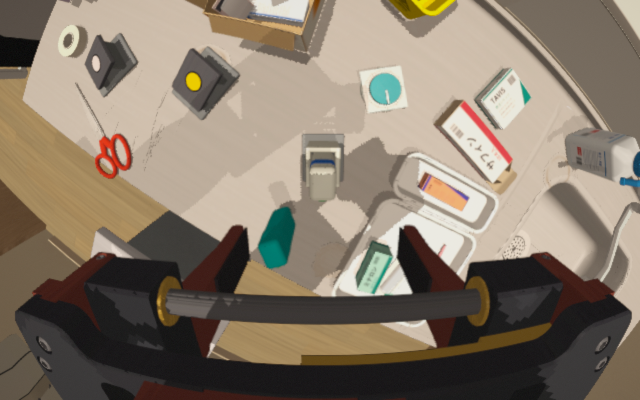

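The wrist view has the meter's top at about (323,184), inside its stand (foot at 303–344, 135–185). The yellow spot is at (193,81), the timer at (385,90) and the turquoise meter at (277,238). I'll enlarge the meter and pad.

Run:
```python
from h import *
im=cv2.imread('pics/w1.png')
a=cv2.resize(im[125:210,290:360],None,fx=5,fy=5,interpolation=0);b=cv2.resize(im[40:125,165:245],None,fx=5,fy=5,interpolation=0)
cv2.imwrite('pics/c2.png',np.hstack([a,b]))
h=cv2.cvtColor(im,cv2.COLOR_BGR2HSV);m=cv2.inRange(h,(20,150,120),(34,255,255));m[:,:165]=0;m[:,245:]=0;m[:40]=0;m[125:]=0
c=cv2.moments(m,True);u,v=c['m10']/c['m00'],c['m01']/c['m00'];print(u,v,onz('w1.png',u,v,45))
```

```text
192.8878923766816 81.26457399103138 [499.2  60.7  45. ]
```

View pics/c2.png

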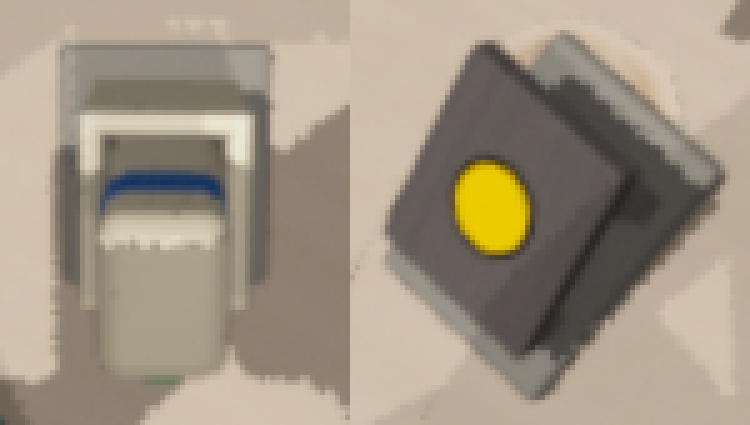

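Left in the crop: the meter's top face spans (102–225, 240–377) and lines up with the image axes. Right: the plate's corners are (485,42), (635,165), (520,352) and (388,230), with foot corners (560,33), (725,172), (538,400) and (385,255).

Run:
```python
from h import *
L=lambda u,v:('w1.png',290+u/5,125+v/5)
P=lambda u,v:('w1.png',165+(u-350)/5,40+v/5)
az=lambda d:np.degrees(np.arctan2(d[1],d[0])).round(1)
t=[onz(*L(*p),158) for p in((102,242),(223,242),(226,377),(104,377))];print('top',t,np.mean(t,0),'az',az(t[2]-t[1]),az(t[3]-t[0]),az(t[1]-t[0]))
r=[onz(*L(*p),75) for p in((82,113),(254,113))];print('rim',r,az(r[1]-r[0]))
f=[onz(*L(*p),6) for p in((63,45),(271,45))];print('foot',f,az(f[1]-f[0]))
M=R.from_rotvec(status.get_obs()['orientation']).as_matrix();print('tool y az',az(M[:,1]))
f=[onz(*P(*p),3) for p in((560,33),(725,172),(538,400),(385,255))];print('padfoot',f,[az(f[(i+1)%4]-f[i]) for i in range(4)],[np.linalg.norm(f[(i+1)%4]-f[i]).round() for i in range(4)],np.mean(f,0))
print('plate')
c=[(485,42),(635,165),(520,352),(388,230)]
for hs in((60,60,30,30),(30,60,60,30),(30,30,60,60),(60,30,30,60)):
    p=[onz(*P(*q),z) for q,z in zip(c,hs)];print(hs,[az(p[(i+1)%4]-p[i]) for i in range(4)],[np.linalg.norm(p[(i+1)%4]-p[i]).round() for i in range(4)],np.mean(p,0))
print('yel multi',tri(('w1.png',192.9,81.3),('side0.png',323.5,219.25),('scene0.png',346.4,204.6)))
```

```text
top [array([ 496.8, -132. ,  158. ]), array([ 508.9, -151.5,  158. ]), array([ 486.6, -166.3,  158. ]), array([ 474.1, -146.2,  158. ])] [ 491.6 -149.   158. ] az -146.4 -148.0 -58.2
rim [array([ 503.7, -118.3,   75. ]), array([ 525.5, -153.3,   75. ])] -58.1
foot [array([ 507.5, -105.4,    6. ]), array([ 538.5, -155.3,    6. ])] -58.1
tool y az -58.1
padfoot [array([548.3,  85.7,   3. ]), array([535.6,  17.7,   3. ]), array([449.8,  35.3,   3. ]), array([464.4, 103.4,   3. ])] [np.float64(-100.6), np.float64(168.4), np.float64(77.9), np.float64(-11.9)] [np.float64(69.0), np.float64(88.0), np.float64(70.0), np.float64(86.0)] [499.525  60.525   3.   ]
plate
(60, 60, 30, 30) [np.float64(-99.6), np.float64(167.1), np.float64(78.5), np.float64(-13.2)] [np.float64(56.0), np.float64(72.0), np.float64(56.0), np.float64(70.0)] [502.45   58.375  45.   ]
(30, 60, 60, 30) [np.float64(-96.4), np.float64(176.2), np.float64(86.1), np.float64(0.2)] [np.float64(76.0), np.float64(57.0), np.float64(73.0), np.float64(60.0)] [503.75  59.35  45.  ]
(30, 30, 60, 60) [np.float64(-99.7), np.float64(-173.2), np.float64(78.5), np.float64(15.4)] [np.float64(60.0), np.float64(62.0), np.float64(52.0), np.float64(64.0)] [504.65  58.25  45.  ]
(60, 30, 30, 60) [np.float64(-104.6), np.float64(176.1), np.float64(67.1), np.float64(0.3)] [np.float64(55.0), np.float64(61.0), np.float64(53.0), np.float64(56.0)] [503.35   57.275  45.   ]
yel multi (array([498.5,  61. ,  42.4]), [0.8, 1.3, 1.9])
```

```bash
python3 -m inch '[[[0.5,0,40,0,0,0,100],[0.5,0,80,0,0,0,100],[0.5,0,115,0,0,0,100],[0.5,0,145,0,0,0,100],[0.5,0,170,0,0,0,100],[0.5,0,186,0,0,0,100],[0.5,0,186,0,0,0,100],[0.5,0,186,0,0,0,0],[0.5,0,186,0,0,0,0],[0.5,0,186,0,0,0,0],[0.5,0,186,0,0,0,0],[0.5,0,186,0,0,0,0],[0.5,0,186,0,0,0,0],[0.5,0,186,0,0,0,0],[0.5,0,186,0,0,0,0]]]'
```

```text
t: 3.7
ee_pos: [491.7, -148.5, 115.7]
orientation: [-3.021, -0.863, 0.0]
ft_force: [0.6, 0.5, -0.2]
width: 27.4
grasp_force: 0.0
```

```bash
python3 -m inch '[[[0,0,0,0,0,0,0],[0,0,0,0,0,0,0],[0,0,0,0,0,0,0],[0,0,0,0,0,0,0]]]' && python3 -m inch '[[[0,0,-10,0,0,0,0],[0,0,-30,0,0,0,0],[0,0,-55,0,0,0,0],[0,0,-85,0,0,0,0],[0,0,-110,0,0,0,0],[0,0,-130,0,0,0,0],[0,0,-130,0,0,0,0]]]'
python3 - <<'E'
from h import *
grab('side','s2.png');grab('scene','sc2.png')
a=cv2.imread('pics/side0.png')
for f in('s2.png','sc2.png'): pass
s=cv2.imread('pics/s2.png')[60:330,290:490];c=cv2.imread('pics/sc2.png')[50:250,330:480]
cv2.imwrite('pics/c3.png',np.hstack([cv2.resize(s,(400,540),interpolation=0),cv2.resize(c,(400,540),interpolation=0)]))
E
```

```text
t: 4.1
ee_pos: [491.7, -148.4, 115.6]
orientation: [-3.021, -0.863, 0.0]
ft_force: [-0.2, -0.2, -0.1]
width: 25.8
grasp_force: 30.0
t: 4.8
ee_pos: [493.4, -148.9, 248.9]
orientation: [3.017, 0.862, 0.008]
ft_force: [0.5, -0.6, -1.6]
width: 25.6
grasp_force: 30.0
```

View pics/c3.png

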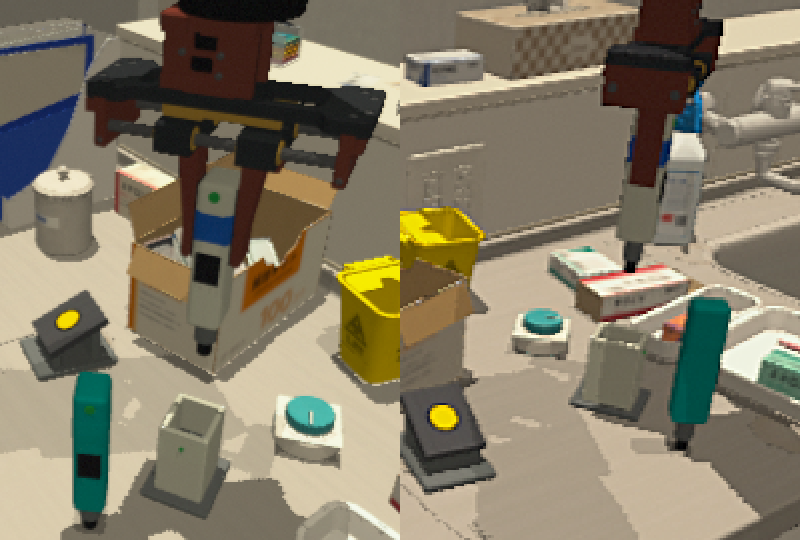

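Lifted cleanly. The side crop shows the tip at (205,350) and the stand empty; the timer and pad are undisturbed. I'll check the tip offset and compute the approach.

```bash
cat >> h.py <<'E'
S=np.array([499.3,60.7,45.]);a=np.radians(-11.5);t=np.radians(25)
N=np.array([-np.sin(t)*np.cos(a),-np.sin(t)*np.sin(a),np.cos(t)])
def go(goal,Rn,note=''):
    o=status.get_obs();M=R.from_rotvec(o['orientation'])
    print(note,'shift',M.inv().apply(goal-o['ee_pos']).round(2),'turn',(M.inv()*Rn).as_rotvec().round(4),'dist',np.linalg.norm(goal-o['ee_pos']).round(1))
def square():
    M=R.from_rotvec(status.get_obs()['orientation']);z=M.as_matrix()[:,2];c=np.cross(z,-N);s=np.linalg.norm(c)
    return R.from_rotvec(c/s*np.arcsin(s))*M
E
python3 - <<'E'
from h import *
o=status.get_obs();print(o['ee_pos'],o['orientation'])
p,q=('s2.png',392.5,235),('sc2.png',330+230*150/400,50+272*200/540)
print(tri(p,q),onz(*p,142),onz(*q,142))
go(S+157.6*N,square())
E
```

```text
[ 491.61104474 -148.31857962  245.75771156] [3.02033461e+00 8.63255501e-01 8.25583817e-04]
(array([ 495.1, -149.5,  137.4]), [3.6, 3.6]) [ 495.7 -150.8  142. ] [ 481.4 -137.   142. ]
 shift [  68.57 -219.18   57.85] turn [-0.2994  0.3166 -0.    ] dist 236.8
```

```bash
python3 -m inch '[[[3,-10,0,0,0,0,0],[10,-30,0,-0.03,0.03,0,0],[17,-55,0,-0.07,0.07,0,0],[25,-80,5,-0.11,0.12,0,0],[33,-105,13,-0.15,0.16,0,0],[41,-130,22,-0.19,0.20,0,0],[48,-155,32,-0.23,0.25,0,0],[56,-180,42,-0.27,0.29,0,0],[63,-202,50,-0.299,0.317,0,0],[67,-214,55,-0.299,0.317,0,0],[68.6,-219.2,57.8,-0.299,0.317,0,0],[68.6,-219.2,57.8,-0.299,0.317,0,0],[68.6,-219.2,57.8,-0.299,0.317,0,0]]]'
python3 - <<'E'
from h import *
o=status.get_obs();print(o['qpos'].round(2),o['ft_force'],o['ee_pos']);go(S+157.6*N,square())
for n in('side','scene','wrist'):grab(n,n+'3.png')
s=cv2.imread('pics/side3.png')[110:260,270:420];c=cv2.imread('pics/scene3.png')[100:250,270:420]
cv2.imwrite('pics/c4.png',np.hstack([cv2.resize(s,(400,400),interpolation=0),cv2.resize(c,(400,400),interpolation=0)]))
E
```

```text
t: 6.2
ee_pos: [433.4, 74.1, 187.2]
orientation: [2.777, 0.795, 0.565]
ft_force: [-0.3, -0.5, 0.2]
width: 26.1
grasp_force: 30.0
[ 0.27  0.13  2.31 -0.56  0.36  1.77] [-0.31714149 -0.53410308  0.23362278] [433.41283572  74.08607005 187.16752237]
 shift [ 0.63  0.57 -0.34] turn [-0.0018  0.0015  0.    ] dist 0.9
```

View pics/c4.png

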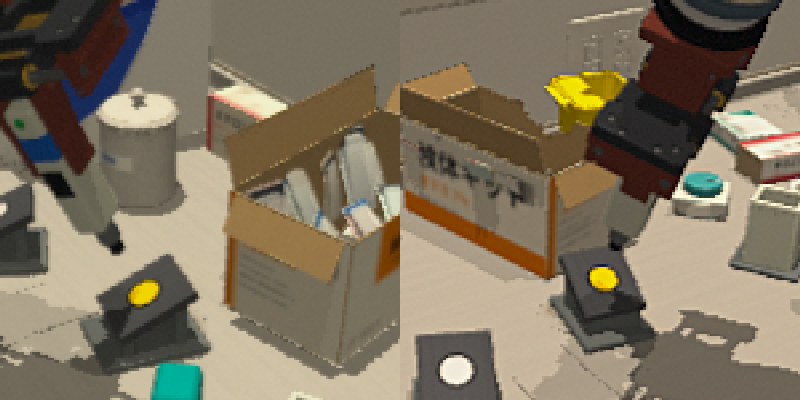

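The tip hangs above and before the spot as planned: side crop tip (119,250) against spot (145,292); scene crop tip (615,247) against spot (603,279). The canister, box and white pad are clear. I'll check the lateral alignment by triangulation.

```bash
python3 - <<'E'
from h import *
p,q=('side3.png',270+119*.375,110+251*.375),('scene3.png',270+214*.375,100+247*.375)
T,e=tri(p,q)
def spot(f,box):
    h=cv2.cvtColor(cv2.imread('pics/'+f),cv2.COLOR_BGR2HSV);m=cv2.inRange(h,(20,150,120),(34,255,255));k=np.zeros_like(m);y0,y1,x0,x1=box;k[y0:y1,x0:x1]=m[y0:y1,x0:x1]
    c=cv2.moments(k,True);return f,c['m10']/c['m00'],c['m01']/c['m00']
a1,b1=spot('side3.png',(205,235,305,345)),spot('scene3.png',(190,220,330,365))
Y,e2=tri(a1,b1)
o=status.get_obs();z=R.from_rotvec(o['orientation']).as_matrix()[:,2];exp=o['ee_pos']+107.6*z
print('tip',T,e,'expected',exp.round(1),'spot',a1,b1,Y,e2)
d=T-Y;print('tip-spot along n',d@N,'lateral',(d-(d@N)*N).round(1)); d=exp-S;print('model lateral',(d-(d@N)*N).round(1),d@N)
E
python3 -m inch '[[[0.5,0.5,10,0,0,0,0],[0.5,0.5,22,0,0,0,0],[0.5,0.5,32,0,0,0,0],[0.5,0.5,38,0,0,0,0],[0.5,0.5,39,0,0,0,0],[0.5,0.5,39,0,0,0,0]]]'
python3 - <<'E'
from h import *
o=status.get_obs();print(o['ft_force'],o['ee_pos']);go(S+118.6*N,square())
for n in('side','scene','wrist'):grab(n,n+'4.png')
s=cv2.imread('pics/side4.png')[180:250,290:360];c=cv2.imread('pics/scene4.png')[170:240,315:385]
cv2.imwrite('pics/c5.png',np.hstack([cv2.resize(s,(400,400),interpolation=0),cv2.resize(c,(400,400),interpolation=0)]))
E
```

```text
tip [480.3  64.7  85.1] [0.7, 0.7] expected [478.6  64.6  90.3] spot ('side3.png', 323.41975308641975, 219.2716049382716) ('scene3.png', 345.80263157894734, 203.8421052631579) [499.1  61.   43.1] [0.4, 0.4]
tip-spot along n 46.162396831841264 lateral [ 0.3 -0.2  0.2]
model lateral [ 0.  -0.3  0. ] 49.911886948960856
t: 6.95
ee_pos: [451.0, 70.2, 152.8]
orientation: [2.776, 0.792, 0.567]
ft_force: [-0.1, -0.1, -0.9]
width: 26.4
grasp_force: 30.0
[-0.11766261 -0.07689998 -0.94219758] [450.98746924  70.15179094 152.83478317]
 shift [-0.44 -0.93 -0.06] turn [-0.0006  0.0004  0.    ] dist 1.0
```

View pics/c5.png

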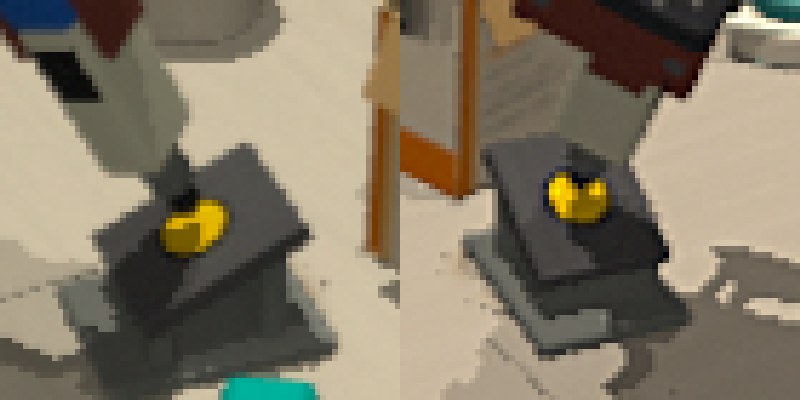

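In both views the tip sits just above the spot, centred over it (side crop tip (183,200), spot (195,228)). I'll advance slowly and watch the force along the normal.

```bash
cat > f.py <<'E'
from h import *
v=[]
for i in range(5):
    optics.get_image('side');o=status.get_obs();v.append([o['ft_force']@N,*o['ee_pos']])
v=np.array(v);m=v.mean(0);print('t',o['t'],'Fn',v[:,0].round(2),m[0].round(2));d=m[1:]-S;print('along',(d@N-107.6).round(2),'lat',(d-(d@N)*N).round(2),'tool',R.from_rotvec(o['orientation']).inv().apply(d).round(1))
E
python3 f.py; python3 -m inch '[[[-0.2,-0.4,2,0,0,0,0],[-0.2,-0.4,5,0,0,0,0],[-0.2,-0.4,8,0,0,0,0],[-0.2,-0.4,8,0,0,0,0]]]'; python3 f.py
```

```text
t 7.35 Fn [-1.24 -2.39 -0.97 -2.02 -0.21] -1.37
along 11.24 lat [ 0.95 -0.14  0.45] tool [   0.9    0.6 -118.8]
t: 7.75
ee_pos: [453.9, 70.0, 144.9]
orientation: [2.776, 0.794, 0.566]
ft_force: [-0.3, -0.1, -1.5]
width: 25.8
grasp_force: 30.0
t 8.0 Fn [-0.85 -0.8  -1.13 -1.59 -1.31] -1.14
along 2.83 lat [0.29 0.06 0.13] tool [   0.3    0.  -110.4]
```

```bash
python3 -m inch '[[[0,0,2,0,0,0,0],[0,0,4,0,0,0,0],[0,0,4,0,0,0,0]]]'; python3 f.py;  python3 -m inch '[[[0,0,1,0,0,0,0],[0,0,2,0,0,0,0],[0,0,2,0,0,0,0]]]'; python3 f.py; python3 f.py
```

```text
t: 8.3
ee_pos: [455.8, 69.8, 141.7]
orientation: [2.776, 0.794, 0.568]
ft_force: [0.2, -0.2, -0.1]
width: 26.1
grasp_force: 30.0
t 8.55 Fn [-0.42  0.31  0.91  0.02 -0.  ] 0.16
along -1.04 lat [0.54 0.12 0.23] tool [ 6.000e-01  1.000e-01 -1.066e+02]
t: 8.85
ee_pos: [456.6, 69.6, 140.0]
orientation: [2.776, 0.793, 0.568]
ft_force: [0.6, -0.2, 1.0]
width: 26.0
grasp_force: 30.0
t 9.1 Fn [ 1.24 -0.54  0.87  0.23  0.03] 0.37
along -3.03 lat [0.52 0.12 0.23] tool [ 6.000e-01  1.000e-01 -1.046e+02]
t 9.35 Fn [0.41 0.54 0.51 0.71 0.37] 0.51
along -3.0 lat [0.49 0.1  0.21] tool [ 5.000e-01  1.000e-01 -1.046e+02]
```

```bash
python3 -m inch '[[[0,0,1,0,0,0,0],[0,0,2.5,0,0,0,0],[0,0,2.5,0,0,0,0],[0,0,2.5,0,0,0,0]]]'; for i in 1 2 3 4; do python3 f.py; done
python3 - <<'E'
from h import *
print(np.degrees(np.linalg.norm((R.from_rotvec(status.get_obs()['orientation']).inv()*square()).as_rotvec())))
for n in('side','scene'):grab(n,n+'5.png')
s=cv2.imread('pics/side5.png')[175:245,285:355];c=cv2.imread('pics/scene5.png')[170:240,315:385]
cv2.imwrite('pics/c6.png',np.hstack([cv2.resize(s,(400,400),interpolation=0),cv2.resize(c,(400,400),interpolation=0)]))
E
```

```text
t: 9.75
ee_pos: [457.5, 69.4, 137.7]
orientation: [2.776, 0.794, 0.568]
ft_force: [-0.2, 0.6, 0.9]
width: 25.8
grasp_force: 30.0
t 10.0 Fn [1.78 1.7  0.98 1.16 0.86] 1.3
along -5.52 lat [0.44 0.11 0.19] tool [ 5.000e-01  1.000e-01 -1.021e+02]
t 10.25 Fn [1.31 1.33 1.12 1.3  1.02] 1.22
along -5.5 lat [0.45 0.11 0.2 ] tool [ 5.000e-01  1.000e-01 -1.021e+02]
t 10.5 Fn [1.07 1.75 1.28 1.64 1.1 ] 1.37
along -5.51 lat [0.46 0.11 0.2 ] tool [ 5.000e-01  1.000e-01 -1.021e+02]
t 10.75 Fn [0.22 2.25 1.43 1.02 1.31] 1.25
along -5.52 lat [0.44 0.11 0.19] tool [ 5.000e-01  1.000e-01 -1.021e+02]
0.046187862473501234
```

View pics/c6.png

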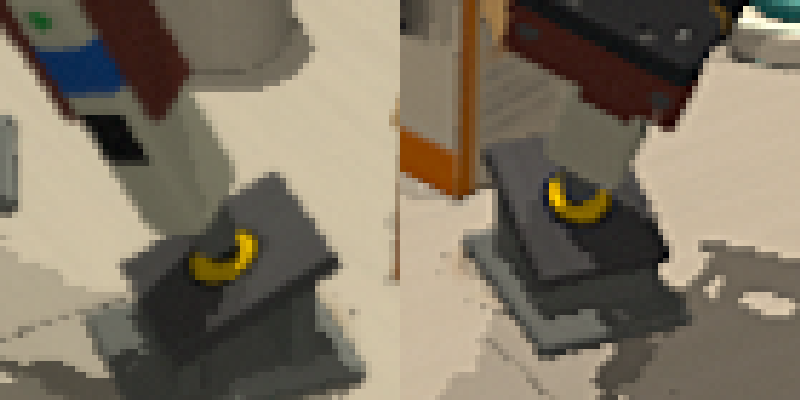

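The tip stands centred in the spot with an even yellow rim in both views (side crop (222,245), scene crop (578,190)). The contact force is about 2.5 N, which puts the tip about 6 mm in. The angle is within 0.05° of the computed normal. I'll hand in.

```bash
python3 -c "
from workcell import ctrl
print(ctrl.close_job())"
```

```text
the job is handed in; nothing more can be done
None
```

Handed in with the arm still holding the meter on the yellow spot: tip centred, square to my estimate of the face, and about 6 mm in (about 2.5 N, estimated from the wrist force); no verdict was returned.

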